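# Hang up the ear defenders and shut the bench drawer

## Robot

A 7-joint arm with a two-finger parallel gripper is mounted at the origin on the work surface. World frame = base frame: x ahead of the robot, y to its left, z up, the work surface at z = 0. Lengths are in mm, angles in degrees, forces in N, time in s.
With the tool pointing down it reaches from about 400 to 900 mm from the base axis. Payload 5.5 kg.
Tool frame: the origin (TCP) lies midway between the tips of the shut fingers; the grasp point (between the pads) lies 19 mm behind it (grip_depth is the z of the grasp point in the tool frame, in mm); z points along the fingers, y is the line along which they close (so a half turn about z gives the same grasp; the last joint's range is limited). The gripper opens to 92 mm and grips with 3 to 60 N. Pads are 19 mm wide; open, the fingers measure 130 mm over their backs; the gripper's body (75 mm by 190 mm) begins 47 mm behind the grasp point.
Start: joints at [83.892, 28.699, -24.465, 88.831, 12.651, 65.22, -12.049], TCP at [234.961, -606.047, 226.729] pointing down, gripper open.
Joint ranges: [-164.97, 164.97], [-17.58, 116.51], [-87.97, 89.64], [11.32, 138.91], [-80.73, 260.73], [10.89, 115.49], [-147.41, 147.41]. Speed limits (degrees/s): [147.25, 147.25, 180, 180, 180, 180, 180].

## Interface

Orientations are given as a 3x3 rotation matrix whose columns are the frame's x, y, z axes.
In Python, from bench import * gives the robot as it stands. The module is installed in compiled form; this text tells all that it offers.
- The arm moves only by the tool drive_tool, never from a script. Its argument "increments" is a list of rows, each a list of 2 entries, a list of its own where there are three numbers: the shift along the world's x, y, z in cm, then the turn about the world's z in degrees. A call has 1 to 12 rows; each row shifts and turns the commanded pose from where the row before left it; what a row does not reach is not made up. A row lasts 1/12 s, in which the tool goes at most 41.7 mm and 7.16 degrees, less where a joint would pass 70% of its speed; a pose out of reach is approached as far as the arm can. A call is refused whole if a number of a shift passes 4.17 or a number of a turn 7.16, either way. A call with a gripper value outside its range is refused whole. "gripper" is the closure, from 0 (fully open) to 1 (shut), set as the call begins (left out, the last holds). The fingers move at their own pace and stop on an object; the grip force is fixed at half the most. Time passes only in rows, so rows that do not move let the fingers close. It gives the time, the measured TCP pose, the force, the opening and the grip force at its end, in the units of the state.
- sense(): the state, without advancing time (a new reading comes with each control period).
- snapshot(name): name is "scene" or "top" or "wrist"; returns a dict with "img" (480x640x3 uint8, red, green, blue), "z_map" (480x640 float32, mm along the optical axis (not along the pixel's ray), 0 where there is no reading), "camera_matrix" (3x3 intrinsics, pixels), "camera_from_world" (4x4, takes a point from world to camera coordinates). Camera axes: x right, y down, z forward; pixel columns grow to the right and rows downward; lengths in mm; the calibration is good to about 2 mm. The wrist camera is an equidistant fisheye: a pixel r from the principal point sees the ray r / f radians off the axis. A picture is of the moment at which its call begins.
- close_job(): hands the job in; it is judged then, once.
The state is a dict: "time": time; "qpos": joint angles; "qd": joint speeds; "joint_efforts": joint torques, N m; "position": TCP position; "ee_rot": TCP orientation; "ft_force": force on the tool from outside, world axes, zero at the start; "torque": the same for the moment, N m; "grip_width": finger opening in mm; "grip_force": force on a finger pad.
Only numpy, scipy, OpenCV 4.12 (cv2) and the standard library are available. Lean on these libraries where they do the work, as an engineer would, in place of code of your own. Each camera call takes 0.05 s, during which the arm holds its last target. There are 200 camera calls.

## Task

Someone left the red ear defenders standing in the open bench drawer, where they stop it from shutting. Take them out and hang them by their headband on the peg of the hook stand, and once they hang there push the drawer fully home past its catch, without slamming it. Leave the glue bottle, the pencil and the wrench where they are.

Things in the scene. Friction and masses are not known exactly. Their poses are not given: they have to be found in the camera images.
- unit_front (a point): middle of the top front edge of the blue drawer unit, a box fixed on the bench, 300 deep (x) x 280 wide (y) x 100 high, with one drawer. Its x axis points from this edge back into the unit (the way the drawer closes), y to its left, z up; its front faces the robot, its top is bare
- drawer (a joint): how far the drawer is out, in m: 0 is fully home against its stop, it grows as the drawer comes out along unit_front's -x (travel 213 mm). It slides with about 1 N of friction; a sprung catch resists with 5 to 10 N from 14 to 6 mm out and then pulls it home
- drawer_handle (a point): middle of the drawer's dark steel bar handle: along unit_front's y, 120 long, about 10 thick, 62 above the bench, 35 in front of the pale wooden drawer front (15 thick, 274 wide, from 13 to 86 above the bench). The drawer is an open tray 238 wide inside (y), walls 6 thick, rim 78 and inner floor 22 above the bench
- muffs: ear defenders, loose, 0.26 kg: two red cups under a black padded headband, one rigid piece standing on its cups, same either way round. 130 wide (y) x 72 (x) x 160 high; origin midway between the cups' undersides, z up to the band, y from cup to cup. Cups with pads fill |y| = 24 to 65 up to z = 85; the arch (in the y-z plane) is 100 wide inside above them
- muffs_band (a point): centre of the straight top run of the headband: a bar along the ear defenders' y, 70 long, 24 wide (x) and 20 thick; its top is 10 above this point and its underside, which rests on the peg, 10 below. Axes as those of the ear defenders
- stand: hook stand fixed on the bench, to the left or right of the drawer unit: wooden base 160 x 100 x 18, wooden post 28 x 40 and 213 high; origin at the foot of the post; a level steel peg of 10 diameter runs from the post along -x (towards the robot), its axis 195 above the bench; its end at x = -143 turns up, to 19 above the peg's axis
- stand_seat (a point): top of the peg at its middle, 75 from the post's axis, 200 above the bench: where the band's underside should rest, with the ear defenders' x along the peg. Axes as those of the stand
- glue: white glue bottle with blue cap and label, standing, 60 diameter, 170 high, origin at the centre of its underside; leave it alone
- pencil: flat yellow carpenter's pencil lying on the bench, 178 x 15 x 9, origin at the centre of its underside; leave it alone
- wrench: steel wrench, 180 long, lying on the bench; leave it alone
There are look-alikes about, which are no part of the job. Of the things that look like the stand, the largest one is meant.

How it is judged (in metres and radians):
On the way, in this order (a step that is already met when the one before it is completed fails the run):
1. the ear defenders hang by the band on the peg, let go (contact force between muffs and stand above 0.5 N and x of muffs_band in the frame of stand between -0.14 and -0.01 m and z of muffs_band in the frame of stand above 0.185 m and height (world z) of muffs above 0.03 m and horizontal distance between muffs_band and stand_seat below 0.07 m and contact force between muffs and the fingers below 0.1 N), for 0.3 s.
2. the drawer is home (value of joint drawer below 0.003 m), for 0.2 s.
At the end, for the whole second after the job is handed in: The drawer is home, less than 3 mm out. The ear defenders hang still from the peg by the band (its middle more than 185 mm above the bench), more than 30 mm clear of the bench, within 0.5 rad of upright, the band's middle within 70 mm (seen from above) of the peg's middle (value of joint drawer below 0.003 m and contact force between muffs and stand above 0.5 N and horizontal distance between muffs_band and stand_seat below 0.07 m and z of muffs_band in the frame of stand above 0.185 m and height (world z) of muffs above 0.03 m and angle between muffs's own z axis and vertical below 0.5 rad and linear speed of muffs below 0.1 m/s); the robot touches nothing.
It fails at once if the drawer is slammed: it shuts faster than 0.6 m/s (velocity of joint drawer below -0.6 m/s).
It fails at once if the glue bottle is moved more than 30 mm (distance of glue from where it was at the start of the episode above 0.03 m).
It fails at once if the pencil is moved more than 30 mm (distance of pencil from where it was at the start of the episode above 0.03 m).
It fails at once if the wrench is moved more than 30 mm (distance of wrench from where it was at the start of the episode above 0.03 m).
It also fails if it takes over 61 s, if anything falls off the work surface, if the arm or the gripper's body presses on something with over 40 N, if the wrist force passes 120 N, or if a joint passes its speed limit or range.

## Working session

There is one attempt and no reset: what is moved stays moved. The work goes in short steps, Python scripts to look and compute and a tool call to move; the robot and the scene stay as the last step left them, time stands still between calls to the robot, and variables do not carry over. Pictures are saved under pics/ and viewed, at most 10 in all, crops included, and the job is handed in when it is done.

Besides the shell and the picture viewer there is one more tool, called after "Request:" by a JSON object that holds its "op" and its "data", one argument or row to a line. drive_tool: Moves the arm, as the interface text tells. Its arguments: {"type":"object","properties":{"increments":{"type":"array"},"gripper":{"type":"number"}},"required":["increments"]}

```bash
mkdir -p pics; cat > h.py <<'E'
from bench import *
import numpy as np, cv2, pickle
def cloud(s):
    z=s["z_map"];K=s["camera_matrix"];v,u=np.mgrid[:480,:640]
    P=np.stack([(u-K[0,2])/K[0,0]*z,(v-K[1,2])/K[1,1]*z,z],-1)
    T=np.linalg.inv(s["camera_from_world"])
    W=P@T[:3,:3].T+T[:3,3]; W[z==0]=np.nan
    return W
def save(s,n): cv2.imwrite(f"pics/{n}.png",s["img"][:,:,::-1])
E
python3 - <<'E'
from h import *
for n in("scene","top"):
    s=snapshot(n);save(s,n+"0");pickle.dump(s,open(n+"0.pkl","wb"))
    print(n,s["camera_matrix"].tolist(),np.round(s["camera_from_world"],3).tolist())
print(sense())
E
```

```text
scene [[490.9277033145568, 0.0, 326.4692270923573], [0.0, 490.9277033145568, 241.98533035259354], [0.0, 0.0, 1.0]] [[0.558, 0.83, -0.003, -307.959], [0.596, -0.403, -0.694, -217.941], [-0.578, 0.386, -0.72, 1539.482], [0.0, 0.0, 0.0, 1.0]]
top [[468.2950430376608, 0.0, 312.28171153842436], [0.0, 468.2950430376608, 243.00615978423951], [0.0, 0.0, 1.0]] [[-0.018, -1.0, 0.01, -3.884], [-0.984, 0.016, -0.178, 538.483], [0.178, -0.013, -0.984, 1195.665], [0.0, 0.0, 0.0, 1.0]]
{'time': 0.1, 'qpos': array([ 83.89177316,  28.7482939 , -24.4559543 ,  88.88483751,
        12.65272259,  65.21883504, -12.05022837]), 'qd': array([ 0.01329474, -0.21540813, -0.11409436, -0.23276951, -0.13336991,
        0.09211569, -0.02251386]), 'joint_efforts': array([-1.29494449e-02, -5.67860520e+01, -5.83932817e+00, -2.79909647e+01,
       -6.89802272e-02,  2.41023616e-02,  7.93495224e-05]), 'position': array([ 234.68335757, -605.49250074,  225.79088885]), 'ee_rot': array([[ 9.32371659e-01,  3.61500709e-01, -5.71657086e-04],
       [ 3.61501158e-01, -9.32370260e-01,  1.61583044e-03],
       [ 5.11277831e-05, -1.71320920e-03, -9.99998531e-01]]), 'ft_force': array([-0.15828979,  0.87815917,  0.01249895]), 'torque': array([-0.03456102,  0.01048868, -0.02554849]), 'grip_force': 0.0, 'grip_width': 92.00314787451221}
```

View pics/scene0.png

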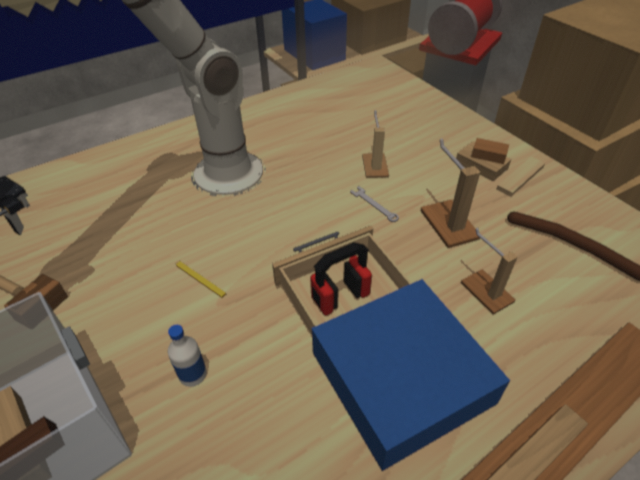

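View pics/top0.png

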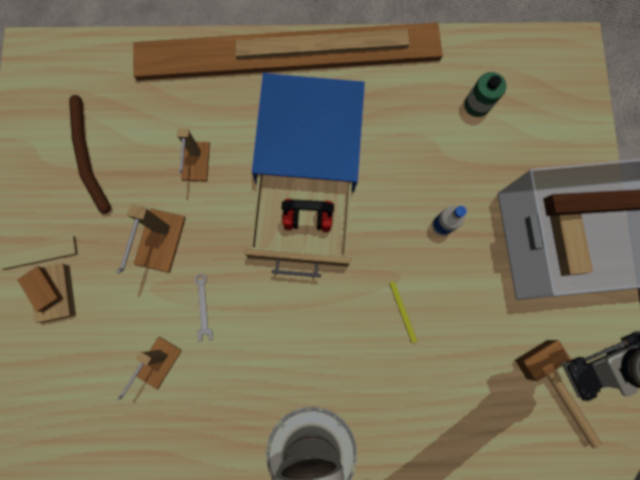

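The scene picture shows the red muffs in the open drawer at about (340,275), and the largest stand at (455,205) with its peg end at (443,143). In the top view, the muffs are at (308,214), the big stand's post top at (137,211) and peg end at (123,270), the drawer handle at (297,273), and the gripper at the lower right (600,370).

```bash
python3 - <<'E'
from h import *
def ang(a): 
    (c,sz,an)=cv2.minAreaRect(a[:,:2].astype(np.float32)); return np.round(c,1),np.round(sz,1),round(an,1), np.round(cv2.boxPoints((c,sz,an)),0).tolist()
R={'top':dict(m=(270,345,190,240),st=(112,190,200,290),h=(265,330,258,282),u=(245,370,70,190)),'scene':dict(m=(300,385,235,320),st=(410,485,130,250),h=(285,345,228,255),u=(300,520,270,470))}
for n in('top','scene'):
    s=pickle.load(open(n+"0.pkl","rb"));W=cloud(s);I=s["img"].astype(int);hsv=cv2.cvtColor(s["img"],cv2.COLOR_RGB2HSV)
    def box(k):
        a=R[n][k];m=np.zeros((480,640),bool);m[a[2]:a[3],a[0]:a[1]]=1;return m&np.isfinite(W[...,2])
    dark=I.max(-1)<60
    b=W[box('m')&dark]; print(n,'dark z pct',np.nanpercentile(b[:,2],[50,80,90,95,99]))
    t=b[b[:,2]>np.percentile(b[:,2],98)-12]; print(' band',len(t),np.median(t,0).round(1),ang(t))
    red=(I[...,0]>90)&(I[...,1]<50); r=W[box('m')&red]; print(' red',len(r),ang(r), np.percentile(r[:,2],[2,50,98]).round())
    a=W[box('st')]; 
    p=a[a[:,2]>204]; print(' posttop',len(p),ang(p),np.percentile(p[:,2],[50,98]))
    g=hsv[...,1]<70
    q=W[box('st')&g]; q=q[(q[:,2]>170)&(q[:,2]<235)]
    if len(q)>4: print(' peg',len(q),np.percentile(q[:,2],[5,50,95]).round(),ang(q)); 
    q=W[box('st')];q=q[(q[:,2]>12)&(q[:,2]<24)];print(' base',len(q),ang(q))
    blue=(I[...,2]>80)&(I[...,0]<60); u=W[box('u')&blue]; zt=np.median(u[:,2]);u=u[abs(u[:,2]-zt)<6]; print(' unit',zt,ang(u))
    h=W[box('h')]; h=h[(h[:,2]>50)&(h[:,2]<72)]; print(' handle',len(h),ang(h),np.median(h[:,2]))
E
```

```text
top dark z pct [172.16969222 180.88454336 182.58544018 183.46966609 185.11540809]
 band 373 [ 6.072e+02 -4.000e-01  1.803e+02] (array([607.5,  -2.2]), array([102.1,  22.7]), 85.9, [[592.0, -52.0], [615.0, -54.0], [623.0, 48.0], [600.0, 49.0]])
 red 162 (array([606.5,  -1.4]), array([123.5,  66.4]), 85.1, [[568.0, -60.0], [634.0, -66.0], [645.0, 57.0], [579.0, 63.0]]) [100. 105. 111.]
 posttop 244 (array([524.6, 410.8]), array([ 41.2, 161.1]), 77.4, [[441.0, 408.0], [599.0, 373.0], [608.0, 413.0], [450.0, 448.0]]) [211.54591083 215.52980016]
 peg 260 [194. 198. 210.] (array([511.8, 413.9]), array([ 22.6, 133.6]), 82.3, [[444.0, 412.0], [576.0, 394.0], [579.0, 416.0], [447.0, 434.0]])
 base 1745 (array([559.9, 402.6]), array([101.1, 160.3]), 75.8, [[470.0, 373.0], [625.0, 334.0], [650.0, 432.0], [495.0, 471.0]])
 unit 99.14785385778805 (array([846.4,  -8.8]), array([274.2, 288.1]), 84.2, [[689.0, -131.0], [976.0, -160.0], [1004.0, 113.0], [717.0, 142.0]])
 handle 346 (array([471.2,  29.9]), array([168.3,  41.9]), 84.4, [[442.0, -52.0], [484.0, -56.0], [500.0, 112.0], [459.0, 116.0]]) 6
[... 419 characters left out ...]
418.6]), array([ 41.8, 164.4]), 70.9, [[446.0, 426.0], [602.0, 372.0], [615.0, 411.0], [460.0, 465.0]]) [212.589171   216.40067587]
 peg 149 [195. 200. 211.] (array([513.9, 415.6]), array([ 17.2, 131.5]), 72.3, [[449.0, 427.0], [574.0, 387.0], [579.0, 404.0], [454.0, 444.0]])
 base 1213 (array([491. , 483.3]), array([164.5, 393.7]), 40.3, [[301.0, 580.0], [556.0, 280.0], [681.0, 386.0], [426.0, 687.0]])
 unit 100.75242837625393 (array([847.2,  -8.2]), array([279.1, 285.1]), 84.3, [[691.0, -133.0], [975.0, -161.0], [1003.0, 117.0], [719.0, 145.0]])
 handle 222 (array([480.9,  29. ]), array([127.6,  60.7]), 81.7, [[442.0, -30.0], [502.0, -39.0], [520.0, 88.0], [460.0, 97.0]]) 66.97245131244239
```

Request:
{"op": "drive_tool", "data": {
  "increments": [
    [[0,0,2.5],0],
    [[1.8,2.9,2.0],3.2],
    [[1.8,2.9,2.0],3.2],
    [[1.8,2.9,1.0],3.2],
    [[1.8,2.9,0],3.2],
    [[1.8,2.9,0],3.2],
    [[1.8,2.9,0],3.2],
    [[1.8,2.9,0],3.2],
    [[1.8,2.9,0],3.2],
    [[1.8,2.9,0],3.2],
    [[1.8,2.9,0],3.2],
    [[1.8,2.9,0],3.2]
  ],
  "gripper": 0
}}

```text
time: 1.1
position: [433.2, -285.4, 301.5]
ee_rot: [[0.551, 0.834, -0.001], [0.834, -0.551, -0.0], [-0.0, -0.0, -1.0]]
ft_force: [0.8, 0.3, 0.6]
grip_width: 91.9
grip_force: 0.0
```

```bash
python3 - <<'E'
from h import *
for n in('top','scene'):
    s=pickle.load(open(n+"0.pkl","rb"));W=cloud(s)
    a=dict(top=(112,190,200,290),scene=(410,485,130,250))[n]
    P=W[a[2]:a[3],a[0]:a[1]].reshape(-1,3);P=P[np.isfinite(P[:,2])]
    post=P[(P[:,2]>206)&(P[:,0]>555)]; tip=P[(P[:,2]>203)&(P[:,0]<480)]
    peg=P[(P[:,2]>180)&(P[:,2]<206)&(P[:,0]<560)&(P[:,0]>470)]
    for k,p in(('post',post),('tip',tip),('peg',peg)): print(n,k,len(p),p.mean(0).round(1),p.min(0).round(),p.max(0).round(),np.median(p[:,2]).round(1))
    l=cv2.fitLine(peg[:,:2].astype(np.float32),cv2.DIST_HUBER,0,.01,.01).ravel(); print(np.degrees(np.arctan(l[1]/l[0])).round(1),l)
    print(cv2.minAreaRect(post[:,:2].astype(np.float32)))
E
```

```text
top post 214 [588.4 395.1 211.5] [572. 374. 206.] [606. 418. 217.] 211.7
top tip 25 [452.8 428.5 209.4] [447. 422. 204.] [480. 433. 216.] 209.9
top peg 183 [514.5 413.5 197.6] [471. 400. 191.] [560. 429. 205.] 197.8
-13.6 [ 9.7212046e-01 -2.3448201e-01  5.1456995e+02  4.1329636e+02]
((589.1984252929688, 396.5180969238281), (41.34344482421875, 28.06001853942871), 75.82865142822266)
scene post 161 [591.2 395.1 212.5] [570. 373. 206.] [608. 421. 217.] 213.2
scene tip 23 [454.8 430.6 209.5] [448. 427. 203.] [462. 436. 216.] 209.7
scene peg 108 [516.7 414.5 199.3] [473. 402. 189.] [560. 428. 204.] 199.7
-13.8 [ 9.7116345e-01 -2.3841457e-01  5.1672974e+02  4.1415381e+02]
((590.4911499023438, 397.0184326171875), (43.13719940185547, 34.4834098815918), 76.31724548339844)
```

Request:
{"op": "drive_tool", "data": {
  "increments": [
    [[2,3.2,0],3.2],
    [[2,3.2,0],3.2],
    [[2,3.2,0],3.2],
    [[2,3.2,0],3.2],
    [[2,3.2,0],3.2],
    [[2,3.2,0],3.2],
    [[2,3.2,0],3.2],
    [[2,3.2,0],3.2],
    [[1.6,2.7,0],3.2],
    [[0,0,-2],0],
    [[0,0,-2],0],
    [[0,0,0],0]
  ]
}}

```text
time: 2.1
position: [606.5, -3.7, 257.4]
ee_rot: [[0.082, 0.997, -0.007], [0.997, -0.082, 0.0], [-0.0, -0.007, -1.0]]
ft_force: [-0.7, 0.1, -0.7]
grip_width: 91.5
grip_force: 0.0
```

```bash
python3 - <<'E'
from h import *
s=snapshot("wrist");save(s,"w1");pickle.dump(s,open("w1.pkl","wb"));print(s["camera_matrix"].tolist(),s["camera_from_world"].round(3).tolist())
print(sense()["position"],sense()["ee_rot"][:,1])
E
```

```text
[[371.64829954431775, 0.0, 321.9128680135063], [0.0, 371.64829954431775, 242.618707824285], [0.0, 0.0, 1.0]] [[0.997, -0.081, -0.006, -602.53], [-0.077, -0.963, 0.257, 3.611], [-0.027, -0.256, -0.966, 434.594], [0.0, 0.0, 0.0, 1.0]]
[607.22201428  -4.28811847 259.29393572] [ 0.99650916 -0.08331858 -0.0052455 ]
```

View pics/w1.png

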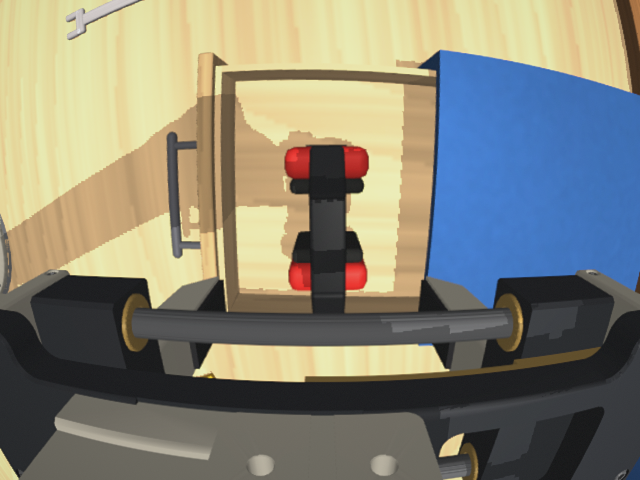

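The wrist view shows the band as a vertical dark bar at about column 328, rows 150–310. It lies midway between the fingers at columns 205 and 440.

```bash
cat >> h.py <<'E'
def wcloud(s):
    z=s["z_map"].astype(float);K=s["camera_matrix"];v,u=np.mgrid[:480,:640]
    a=(u-K[0,2])/K[0,0];b=(v-K[1,2])/K[1,1];r=np.hypot(a,b)+1e-9;t=np.tan(r)/r
    P=np.stack([a*t*z,b*t*z,z],-1);T=np.linalg.inv(s["camera_from_world"])
    W=P@T[:3,:3].T+T[:3,3];W[z==0]=np.nan
    return W
E
python3 - <<'E'
from h import *
s=pickle.load(open("w1.pkl","rb"));W=wcloud(s)
P=W[140:300,280:375].reshape(-1,3);P=P[(P[:,2]>166)&(P[:,2]<200)]
print(len(P),P[:,2].min(),np.median(P[:,2]),P[:,2].max(),cv2.minAreaRect(P[:,:2].astype(np.float32)))
T=P[P[:,2]>176];print(len(T),np.median(T[:,2]),T.mean(0),cv2.boxPoints(cv2.minAreaRect(T[:,:2].astype(np.float32))))
h=W[125:260,165:182].reshape(-1,3);h=h[(h[:,2]>45)&(h[:,2]<80)];print(np.median(h,0),cv2.minAreaRect(h[:,:2].astype(np.float32)))
E
```

```text
5164 166.04750623597778 181.50509139861825 186.01454847813764 ((610.213134765625, 11.03778076171875), (97.65802764892578, 24.24034309387207), 85.59644317626953)
4449 181.67052723360104 [609.8445023    6.40793412 181.47771206] [[594.3796   -36.716488]
 [618.5484   -38.577686]
 [625.0715    46.12792 ]
 [600.90265   47.989117]]
[458.60304402  36.76775994  66.19903451] ((459.6325988769531, 32.940731048583984), (130.80136108398438, 16.95286750793457), 83.42311096191406)
```

Request:
{"op": "drive_tool", "data": {
  "increments": [
    [[0,0.3,-3],0],
    [[0,0,-3],0],
    [[0,0,-2],0],
    [[0,0,-1],0],
    [[0,0,-0.7],0],
    [[0,0,0],0],
    [[0,0,0],0]
  ]
}}

```text
time: 2.73
position: [609.8, -1.1, 166.0]
ee_rot: [[0.084, 0.996, 0.002], [0.996, -0.084, 0.0], [0.0, 0.002, -1.0]]
ft_force: [0.7, 0.2, 1.0]
grip_width: 91.9
grip_force: 0.0
```

Request:
{"op": "drive_tool", "data": {
  "increments": [
    [[0,0,0],0],
    [[0,0,0],0],
    [[0,0,0],0],
    [[0,0,0],0],
    [[0,0,0],0],
    [[0,0,0],0],
    [[0,0,0],0],
    [[0,0,0],0]
  ],
  "gripper": 1
}}

```text
time: 3.4
position: [608.9, -1.0, 164.7]
ee_rot: [[0.084, 0.996, -0.0], [0.996, -0.084, 0.0], [0.0, -0.0, -1.0]]
ft_force: [0.2, -0.8, -0.2]
grip_width: 43.1
grip_force: 0.0
```

Request:
{"op": "drive_tool", "data": {
  "increments": [
    [[0,0,0],0],
    [[0,0,0],0],
    [[0,0,0],0],
    [[0,0,0],0],
    [[0,0,0],0],
    [[0,0,0],0],
    [[0,0,0],0],
    [[0,0,0],0]
  ]
}}

```text
time: 4.07
position: [609.0, -1.1, 164.7]
ee_rot: [[0.084, 0.996, -0.0], [0.996, -0.084, -0.0], [-0.0, -0.0, -1.0]]
ft_force: [0.4, -0.2, -1.4]
grip_width: 23.4
grip_force: 29.9
```

Request:
{"op": "drive_tool", "data": {
  "increments": [
    [[0,0,0.5],0],
    [[0,0,1],0],
    [[0,0,1.5],0],
    [[0,0,2],0],
    [[0,0,2.5],0],
    [[0,0,2.5],0],
    [[0,0,2.5],0],
    [[0,0,2.5],0],
    [[0,0,2.5],0],
    [[0,0,2.5],0],
    [[0,0,2],0],
    [[0,0,1.5],0]
  ]
}}

```text
time: 5.07
position: [609.0, -0.4, 402.8]
ee_rot: [[0.083, 0.997, 0.002], [0.997, -0.083, 0.0], [0.0, 0.002, -1.0]]
ft_force: [-0.1, 0.6, -2.5]
grip_width: 23.6
grip_force: 29.9
```

Request:
{"op": "drive_tool", "data": {
  "increments": [
    [[-0.4,1.5,0.5],-1],
    [[-0.6,2.5,0],-1],
    [[-0.7,3.2,0],-1],
    [[-0.7,3.2,0],-1],
    [[-0.7,3.2,0],-1],
    [[-0.7,3.2,0],-1],
    [[-0.7,3.2,0],-1],
    [[-0.7,3.2,0],-1],
    [[-0.7,3.2,0],-1],
    [[-0.7,3.2,0],0],
    [[-0.7,3.2,0],0],
    [[-0.7,3.2,0],0]
  ]
}}

```text
time: 6.07
position: [528.0, 360.3, 405.4]
ee_rot: [[0.238, 0.971, 0.0], [0.971, -0.238, -0.0], [-0.0, 0.0, -1.0]]
ft_force: [0.3, -0.0, -2.7]
grip_width: 23.7
grip_force: 29.9
```

Request:
{"op": "drive_tool", "data": {
  "increments": [
    [[-0.5,2.5,0],0],
    [[-0.3,1.5,0],0],
    [[-0.4,1.5,0],0],
    [[0,0,0],0],
    [[0,0,0],0],
    [[0,0,0],0]
  ]
}}

```text
time: 6.57
position: [517.2, 413.2, 404.9]
ee_rot: [[0.239, 0.971, 0.0], [0.971, -0.239, -0.001], [-0.001, 0.0, -1.0]]
ft_force: [0.2, -0.5, -3.4]
grip_width: 23.9
grip_force: 29.9
```

```bash
python3 - <<'E'
from h import *
print(sense()["position"],sense()["ee_rot"][:,1],sense()["grip_width"],sense()["ft_force"])
s=snapshot("scene");pickle.dump(s,open("scene1.pkl","wb"));t=snapshot("top");pickle.dump(t,open("top1.pkl","wb"))
a=s["img"][0:300,300:620];b=t["img"][120:420,40:320]
im=np.hstack([a,b]);cv2.imwrite("pics/c1.png",cv2.resize(im,None,fx=1.33,fy=1.33)[:,:,::-1])
E
```

```text
[517.17512986 413.21453563 404.93516271] [ 9.71018549e-01 -2.39003833e-01  3.82552834e-04] 23.896683861679172 [ 0.19097924 -0.46097844 -3.43465357]
```

View pics/c1.png

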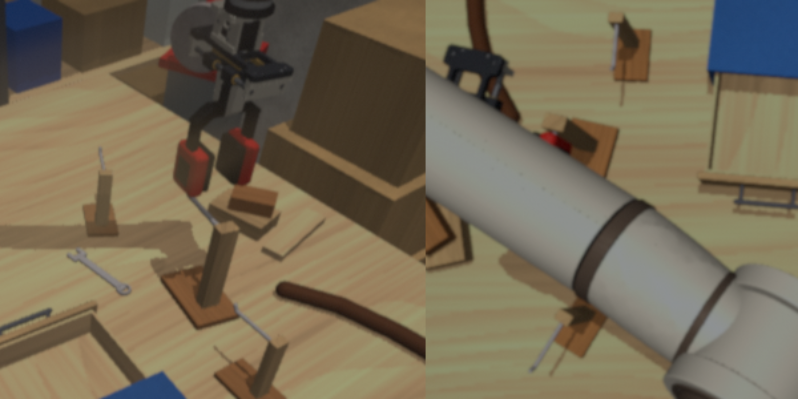

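The left half of the picture (scene view) shows the muffs hanging from the gripper, cups at (195,165) and (237,155), above the peg whose tip is at (192,195). The right half (top view) is mostly hidden by the arm.

```bash
python3 - <<'E'
from h import *
s=pickle.load(open("scene1.pkl","rb"));W=cloud(s);I=s["img"].astype(int)
m=(I[...,0]>90)&(I[...,1]<55)&(W[...,2]>200)&(W[...,2]<420)&(abs(W[...,0]-517)<90)&(abs(W[...,1]-414)<110)
n,l,st,c=cv2.connectedComponentsWithStats(m.astype(np.uint8))
a=np.radians(-13.9);X=np.array([np.cos(a),np.sin(a)]);Y=np.array([-X[1],X[0]])
for i in range(1,n):
    if st[i,4]>60:
        P=W[l==i];d=P[:,:2]-[517.2,413.9]
        print(st[i],P.mean(0).round(1),'x',np.percentile(d@X,[2,98]).round(),'y',np.percentile(d@Y,[2,98]).round(),'z',np.percentile(P[:,2],[1,5,95,99]).round())
E
```

```text
[474  96  21  18 132] [538.7 458.2 346.5] x [-27.  35.] y [40. 61.] z [339. 341. 349. 350.]
[445 111  12  32 180] [536.7 354.6 321.3] x [13. 38.] y [-63. -42.] z [286. 289. 348. 349.]
```

Request:
{"op": "drive_tool", "data": {
  "increments": [
    [[0,0,-1],0],
    [[0,0,-2],0],
    [[0,0,-2.5],0],
    [[0,0,-2.5],0],
    [[0,0,-2.5],0],
    [[0,0,-2.5],0],
    [[0,0,-2.5],0],
    [[0,0,-2],0],
    [[0,0,-1],0],
    [[0,0,-0.8],0],
    [[0,0,-0.3],0],
    [[0,0,0],0]
  ]
}}

```text
time: 7.67
position: [517.2, 413.8, 208.7]
ee_rot: [[0.239, 0.971, -0.0], [0.971, -0.239, 0.0], [0.0, -0.0, -1.0]]
ft_force: [0.2, 0.9, -3.4]
grip_width: 23.6
grip_force: 29.9
```

Request:
{"op": "drive_tool", "data": {
  "increments": [
    [[0,0,-0.2],0],
    [[0,0,-0.2],0],
    [[0,0,0],0],
    [[0,0,0],0],
    [[0,0,0],0],
    [[0,0,0],0]
  ]
}}

```text
time: 8.17
position: [517.1, 414.1, 205.1]
ee_rot: [[0.239, 0.971, 0.0], [0.971, -0.239, 0.0], [0.0, 0.0, -1.0]]
ft_force: [0.2, -0.6, -3.7]
grip_width: 23.9
grip_force: 29.9
```

Request:
{"op": "drive_tool", "data": {
  "increments": [
    [[0,0,-0.1],0],
    [[0,0,0],0],
    [[0,0,-0.1],0],
    [[0,0,0],0],
    [[0,0,0],0],
    [[0,0,0],0]
  ]
}}

```text
time: 8.67
position: [516.9, 413.9, 202.7]
ee_rot: [[0.239, 0.971, -0.0], [0.971, -0.239, -0.0], [-0.0, -0.0, -1.0]]
ft_force: [0.5, -0.2, -3.4]
grip_width: 23.7
grip_force: 29.9
```

Request:
{"op": "drive_tool", "data": {
  "increments": [
    [[0,0,-0.1],0],
    [[0,0,0],0],
    [[0,0,-0.1],0],
    [[0,0,0],0],
    [[0,0,0],0],
    [[0,0,0],0]
  ]
}}

```text
time: 9.17
position: [517.0, 414.0, 202.4]
ee_rot: [[0.239, 0.971, 0.001], [0.971, -0.239, -0.0], [0.0, 0.001, -1.0]]
ft_force: [-2.3, -4.2, 7.3]
grip_width: 23.6
grip_force: 29.9
```

Contact at the expected height. I'll open the fingers only part way, so they stay clear of the post and the upturned tip.

Request:
{"op": "drive_tool", "data": {
  "increments": [
    [[0,0,0.1],0],
    [[0,0,0],0],
    [[0,0,0],0],
    [[0,0,0],0],
    [[0,0,0],0],
    [[0,0,0],0],
    [[0,0,0],0]
  ],
  "gripper": 0.5
}}

```text
time: 9.75
position: [516.9, 414.0, 201.6]
ee_rot: [[0.239, 0.971, -0.0], [0.971, -0.239, 0.0], [-0.0, -0.0, -1.0]]
ft_force: [-0.5, 0.2, 0.1]
grip_width: 46.0
grip_force: 0.0
```

Request:
{"op": "drive_tool", "data": {
  "increments": [
    [[0,0,0.3],0],
    [[0,0,1],0],
    [[0,0,2],0],
    [[0,0,3],0],
    [[0,0,3],0],
    [[0,0,3],0],
    [[0,0,1],0],
    [[0,0,0],0]
  ]
}}

```text
time: 10.42
position: [517.7, 415.8, 339.3]
ee_rot: [[0.239, 0.971, 0.005], [0.971, -0.239, 0.005], [0.006, 0.004, -1.0]]
ft_force: [0.3, 0.3, 0.5]
grip_width: 45.9
grip_force: 0.0
```

```bash
python3 - <<'E'
from h import *
q=sense();print(q["position"],q["grip_width"],q["ft_force"],q["time"])
s=snapshot("scene");pickle.dump(s,open("scene2.pkl","wb"))
cv2.imwrite("pics/c2.png",cv2.resize(s["img"][80:330,260:560],None,fx=2,fy=2)[:,:,::-1])
s=snapshot("wrist");W=wcloud(s);I=s["img"]
m=(I.max(-1)<70)&(abs(W[...,0]-517)<40)&(abs(W[...,1]-414)<60)&(W[...,2]>205)&(W[...,2]<235)
P=W[m];print(len(P),np.median(P,0),cv2.minAreaRect(P[:,:2].astype(np.float32)))
E
```

```text
[517.71397994 415.75641786 339.28853402] 45.866759670963745 [0.32292234 0.27845302 0.45354954] 10.4167
4021 [518.26852254 424.01819297 219.30996866] ((517.2266235351562, 417.41766357421875), (113.11925506591797, 23.87913703918457), 76.6235122680664)
```

View pics/c2.png

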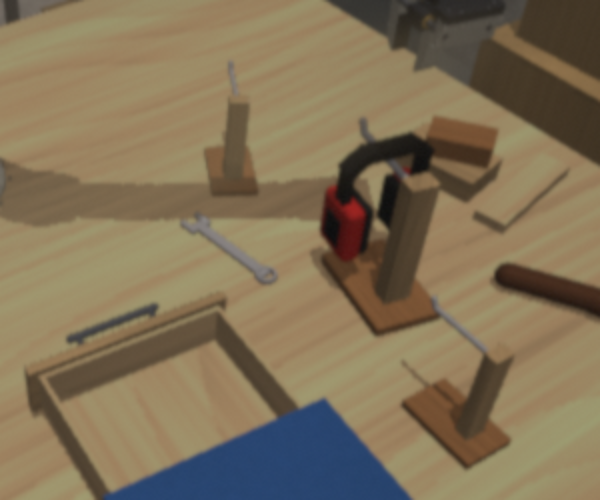

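The muffs hang by the band on the peg, at (380,160) in the crop, and the fingers are clear. Next I'll move in front of the drawer handle and turn so that both fingers face it.

Request:
{"op": "drive_tool", "data": {
  "increments": [
    [[0,0,2],0],
    [[-0.7,-2,0],-6.8],
    [[-0.7,-3.5,0],-6.8],
    [[-0.8,-3.5,0],-6.8],
    [[-0.8,-3.5,0],-6.8],
    [[-0.8,-3.5,0],-6.8],
    [[-0.8,-3.5,0],-6.8],
    [[-0.8,-3.5,0],-6.8],
    [[-0.8,-3.5,0],-6.8],
    [[-0.8,-3.5,0],-6.8],
    [[-0.8,-3.5,0],-6.8],
    [[-0.8,-3,0],-6.8]
  ]
}}

```text
time: 11.52
position: [429.1, 45.8, 352.9]
ee_rot: [[1.0, 0.016, -0.003], [0.016, -1.0, -0.0], [-0.003, 0.0, -1.0]]
ft_force: [0.0, -1.5, -0.3]
grip_width: 45.5
grip_force: 0.0
```

Request:
{"op": "drive_tool", "data": {
  "increments": [
    [[0,-1.6,0],-6.8],
    [[0,0,0],0],
    [[0,0,0],0],
    [[0,0,0],0]
  ]
}}

```text
time: 11.85
position: [430.4, 33.7, 353.7]
ee_rot: [[0.996, -0.092, -0.002], [-0.092, -0.996, 0.001], [-0.002, -0.001, -1.0]]
ft_force: [0.3, 0.5, 0.0]
grip_width: 45.9
grip_force: 0.0
```

```bash
python3 - <<'E'
from h import *
q=sense();print(q["position"],q["ee_rot"][:,1],q["qpos"])
s=snapshot("wrist");W=wcloud(s);pickle.dump(s,open("w2.pkl","wb"));save(s,"w2")
e=np.array([.995,-.0985]);n=np.array([.0985,.995])
d=(W[...,:2]-[704,5.7]);x=d@e;y=d@n;z=W[...,2]
m=(z>55)&(z<75)&(x<-234)&(x>-265)&(abs(y)<90);print('handle',m.sum(),np.percentile(x[m],[2,50,98]),np.percentile(y[m],[2,98]),np.median(z[m]))
m=(z>80)&(z<95)&(x>-240)&(x<-170)&(abs(y)<150);print('front',m.sum(),np.percentile(x[m],[2,50,98]),np.percentile(y[m],[2,98]))
E
```

```text
[430.42378145  33.66912938 353.71732021] [-9.17405345e-02 -9.95782743e-01 -6.34731175e-04] [  29.37528455   -1.43689852  -36.26039174  107.7970077    -0.94824744
   73.46628543 -101.86877911]
handle 1068 [-254.0999779  -248.02048116 -236.18776813] [-57.90212332  63.58685389] 66.33163942013402
front 3045 [-213.74198577 -206.28371374 -199.04404162] [-127.50580115  133.07944005]
```

View pics/w2.png

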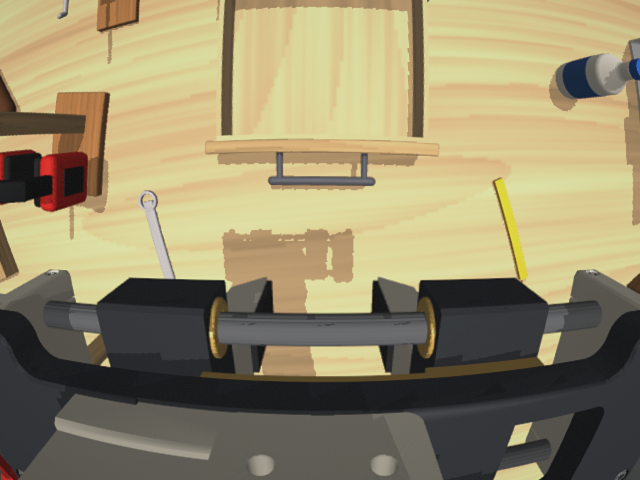

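The wrist view shows the bar handle at (322,181), in front of the drawer front. The path straight down in front of it is clear, with the wrench at (160,240) and the pencil at (510,230) well to the sides.

Request:
{"op": "drive_tool", "data": {
  "increments": [
    [[0,0,-2],0],
    [[0,0,-3.2],0],
    [[0,0,-3.2],0],
    [[0,0,-3.2],0],
    [[0,0,-3.2],0],
    [[0,0,-3.2],0],
    [[0,0,-3.2],0],
    [[0,0,-3.2],0],
    [[0,0,-3],0],
    [[0,0,-2],0],
    [[0,0,-1],0],
    [[0,0,0],0]
  ]
}}

```text
time: 12.9
position: [429.1, 34.3, 48.7]
ee_rot: [[0.996, -0.091, -0.005], [-0.091, -0.996, 0.001], [-0.005, -0.001, -1.0]]
ft_force: [-0.5, 0.3, 0.5]
grip_width: 45.9
grip_force: 0.0
```

Request:
{"op": "drive_tool", "data": {
  "increments": [
    [[0,0,0],0],
    [[0,0,0],0],
    [[0,0,0],0]
  ]
}}

```text
time: 13.15
position: [432.3, 33.3, 52.1]
ee_rot: [[0.996, -0.094, 0.003], [-0.094, -0.996, -0.0], [0.003, -0.0, -1.0]]
ft_force: [-0.4, -0.4, -0.2]
grip_width: 45.9
grip_force: 0.0
```

Request:
{"op": "drive_tool", "data": {
  "increments": [
    [[0.5,-0.05,-0.3],0],
    [[0.5,-0.05,0],0],
    [[0.8,-0.08,0],0],
    [[1,-0.1,0],0],
    [[1.3,-0.13,0],0],
    [[1.5,-0.15,0],0],
    [[1.5,-0.15,0],0],
    [[1.5,-0.15,0],0],
    [[1.5,-0.15,0],0],
    [[1.5,-0.15,0],0],
    [[1.5,-0.15,0],0],
    [[1,-0.1,0],0]
  ]
}}

```text
time: 14.15
position: [574.5, 18.2, 47.8]
ee_rot: [[0.995, -0.095, 0.002], [-0.095, -0.995, 0.0], [0.002, -0.0, -1.0]]
ft_force: [-1.8, -2.0, 0.3]
grip_width: 45.9
grip_force: 0.5
```

```bash
python3 - <<'E'
from h import *
q=sense();print(q["position"],q["ft_force"],q["qd"].round(1))
s=snapshot("wrist");W=wcloud(s);pickle.dump(s,open("w3.pkl","wb"))
e=np.array([.995,-.0985]);n=np.array([.0985,.995])
d=(W[...,:2]-[704,5.7]);x=d@e;y=d@n;z=W[...,2]
m=(z>80)&(z<92)&(x>-240)&(x<-12)&(abs(y)<125)&(abs(y)>70);print('front',m.sum(),np.percentile(x[m],[2,50,98]),np.percentile(y[m],[2,98]))
print('tcp local',(q["position"][:2]-[704,5.7])@e)
E
```

```text
[574.47182967  18.16678246  47.82718448] [-1.825817   -1.95864953  0.32216767] [ -1.5   8.8   1.  -15.8   0.3   8.5   3.6]
front 8086 [-78.93292218 -71.5842     -64.54894315] [-121.96441187  122.02301137]
tcp local -130.10850755016327
```

Request:
{"op": "drive_tool", "data": {
  "increments": [
    [[0.8,-0.08,0],0],
    [[0.8,-0.08,0],0],
    [[0.8,-0.08,0],0],
    [[0.8,-0.08,0],0],
    [[0.6,-0.06,0],0],
    [[0.4,-0.04,0],0],
    [[0.3,-0.03,0],0],
    [[0.2,-0.02,0],0],
    [[0.2,-0.02,0],0],
    [[0.2,-0.02,0],0],
    [[0.2,-0.02,0],0],
    [[0.2,-0.02,0],0]
  ]
}}

```text
time: 15.2
position: [626.2, 13.3, 47.6]
ee_rot: [[0.996, -0.094, -0.002], [-0.094, -0.996, -0.0], [-0.002, 0.0, -1.0]]
ft_force: [-4.8, 0.7, 2.3]
grip_width: 45.8
grip_force: 3.1
```

Request:
{"op": "drive_tool", "data": {
  "increments": [
    [[0.2,-0.02,0],0],
    [[0.2,-0.02,0],0],
    [[0.2,-0.02,0],0],
    [[0.2,-0.02,0],0],
    [[0,0,0],0],
    [[0,0,0],0]
  ]
}}

```text
time: 15.7
position: [633.0, 12.6, 47.6]
ee_rot: [[0.996, -0.094, -0.004], [-0.094, -0.996, -0.001], [-0.004, 0.001, -1.0]]
ft_force: [-6.6, -0.1, 4.4]
grip_width: 46.2
grip_force: 3.4
```

```bash
cat > chk.py <<'E'
from h import *
q=sense();print(q["position"],q["ft_force"],q["time"])
s=snapshot("wrist");W=wcloud(s)
e=np.array([.995,-.0985]);n=np.array([.0985,.995])
d=(W[...,:2]-[704,5.7]);x=d@e;y=d@n;z=W[...,2]
m=(z>80)&(z<92)&(x>-240)&(x<8)&(abs(y)<125)&(abs(y)>70);print('front',m.sum(),np.percentile(x[m],[2,50,98]))
m=(z>97)&(z<106)&(x>-20)&(abs(y)<125);print('unit edge',m.sum(),np.percentile(x[m],[0.2,1,2]))
print('tcp local',(q["position"][:2]-[704,5.7])@e)
E
python3 chk.py
```

```text
[632.955891    12.64639914  47.60358071] [-6.60379833 -0.09839605  4.35024044] 15.7
front 8169 [-20.29179059 -12.87890733  -5.76252907]
unit edge 91628 [0.65596203 1.01694408 1.47365117]
tcp local -71.37310877455957
```

Request:
{"op": "drive_tool", "data": {
  "increments": [
    [[0.2,-0.02,0],0],
    [[0.2,-0.02,0],0],
    [[0.2,-0.02,0],0],
    [[0,0,0],0],
    [[0,0,0],0],
    [[0,0,0],0]
  ]
}}

```text
time: 16.25
position: [639.4, 12.0, 47.5]
ee_rot: [[0.996, -0.094, -0.003], [-0.094, -0.996, -0.0], [-0.003, 0.001, -1.0]]
ft_force: [-5.8, -0.4, 3.1]
grip_width: 45.4
grip_force: 3.3
```

```bash
python3 chk.py
```

```text
[639.35816214  11.97045924  47.52287462] [-5.79111403 -0.38293851  3.09870096] 16.25
front 7752 [-13.87224481  -6.84988113  -0.05176585]
unit edge 104686 [0.71573001 1.15603516 1.67133948]
tcp local -64.93626890872372
```

Request:
{"op": "drive_tool", "data": {
  "increments": [
    [[0.2,-0.02,0],0],
    [[0.2,-0.02,0],0],
    [[0.2,-0.02,0],0],
    [[0.2,-0.02,0],0],
    [[0,0,0],0],
    [[0,0,0],0]
  ]
}}

```text
time: 16.8
position: [639.6, 11.9, 47.3]
ee_rot: [[0.995, -0.094, -0.018], [-0.094, -0.996, -0.002], [-0.018, 0.004, -1.0]]
ft_force: [-27.5, 0.0, 23.3]
grip_width: 46.2
grip_force: 14.2
```

```bash
python3 chk.py
```

```text
[639.55664899  11.94082865  47.26780739] [-2.75204526e+01  2.48596564e-02  2.33374716e+01] 16.8
front 7594 [-13.7762662   -6.95129406  -0.35428598]
unit edge 106946 [0.73643686 1.17020734 1.68633993]
tcp local -64.73585587868202
```

Resistance came from about 13 mm to 6 mm before this hard stop, and the drawer front now sits against the unit's edge. That fits the drawer being home past its catch, so I'll back off and check.

Request:
{"op": "drive_tool", "data": {
  "increments": [
    [[-0.5,0.05,0],0],
    [[-0.6,0.06,0],0],
    [[-1.2,0.12,0],0],
    [[-2,0.2,0],0],
    [[-2,0.2,0],0],
    [[0,0,2],0],
    [[0,0,3],0],
    [[0,0,4],0],
    [[0,0,4],0],
    [[0,0,4],0],
    [[0,0,3],0],
    [[0,0,0],0]
  ]
}}

```text
time: 17.85
position: [591.5, 18.6, 256.0]
ee_rot: [[0.995, -0.094, 0.015], [-0.094, -0.996, 0.0], [0.015, -0.002, -1.0]]
ft_force: [0.6, 1.5, -0.2]
grip_width: 46.0
grip_force: 0.0
```

Request:
{"op": "drive_tool", "data": {
  "increments": [
    [[0,0,0],0],
    [[0,0,0],0],
    [[0,0,0],0],
    [[0,0,0],0]
  ]
}}

```text
time: 18.18
position: [585.2, 17.3, 246.1]
ee_rot: [[0.996, -0.094, -0.002], [-0.094, -0.996, 0.0], [-0.002, 0.0, -1.0]]
ft_force: [0.0, 0.1, 0.7]
grip_width: 45.7
grip_force: 0.0
```

```bash
python3 chk.py; python3 - <<'E'
from h import *
s=snapshot("scene");cv2.imwrite("pics/c3.png",cv2.resize(s["img"][80:380,200:560],None,fx=2,fy=2)[:,:,::-1])
W=cloud(s);I=s["img"]
m=(I.max(-1)<70)&(abs(W[...,0]-517)<40)&(abs(W[...,1]-414)<70)&(W[...,2]>205)&(W[...,2]<235)
P=W[m];print(len(P),np.median(P,0),cv2.minAreaRect(P[:,:2].astype(np.float32)))
E
```

```text
[585.21433242  17.30494653 246.09374723] [0.01103607 0.06969051 0.74897766] 18.1833
front 2167 [-14.27995277  -6.86094668   0.94123465]
unit edge 25190 [0.52354267 1.11702559 1.75192544]
tcp local -119.33482647097628
341 [522.28261862 405.55310309 216.10046366] ((519.7902221679688, 414.3106689453125), (116.29944610595703, 23.87428855895996), 74.50727081298828)
```

View pics/c3.png

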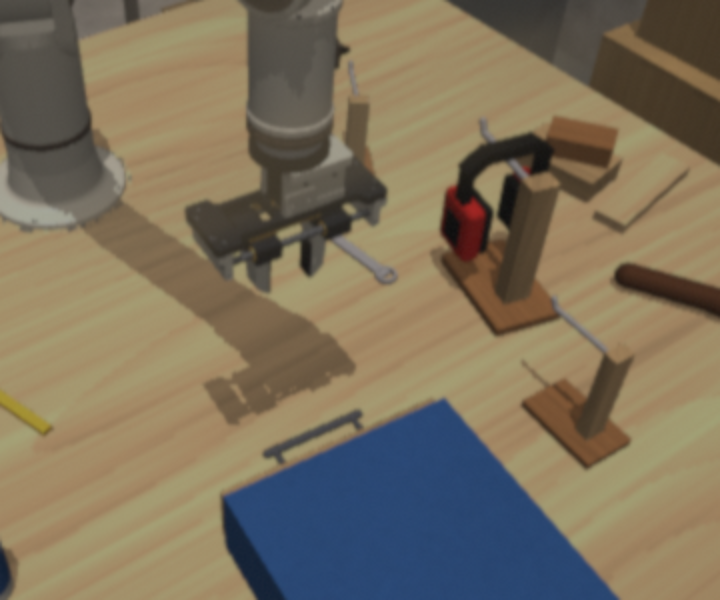

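The crop shows the drawer shut against the unit, with only the handle at (315,435) standing proud. The muffs still hang on the peg at (500,190), and the robot is clear of everything.

```bash
python3 -c "
from bench import *
print(close_job())"
```

```text
the job is handed in; nothing more can be done
None
```

I hung the ear defenders by their headband on the big stand's peg, pushed the drawer gently home past its catch, kept clear of the glue bottle, pencil and wrench, and handed the job in at about 18 s; no verdict came back.

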